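# Ready the lino printing jig for a fresh sheet

### The arm

A 7-joint arm with a two-finger parallel gripper is mounted at the origin on the work surface. World frame = base frame: x ahead of the robot, y to its left, z up, the work surface at z = 0. Lengths are in m, angles in rad, forces in N, time in s.
With the tool pointing down it reaches from about 0.4 to 0.85 m from the base axis. Payload 4.5 kg.
Tool frame: the origin (TCP) lies on the centre line of the jaws, within the pads' length; the fingertips stand 25 mm ahead of it and the grasp point (between the pads) lies 6 mm ahead of it; z points along the fingers, y is the direction in which the jaws open and shut (so a half turn about z gives the same grasp; the last joint's range is limited). The gripper opens to 88 mm and grips with 3 to 60 N. Pads are 18 mm wide; open, the fingers measure 123 mm over their backs; the gripper's body (75 mm by 187 mm) begins 45 mm behind the grasp point.
Start: joints at [1.198, 0.689, -0.195, 1.565, 0.157, 0.902, -0.215], TCP at [0.247, -0.574, 0.264] pointing down, gripper open.
Joint ranges: [-3.01, 3.01], [-0.46, 2.08], [-1.47, 1.51], [0.13, 2.56], [-1, 4.14], [0.04, 2.09], [-2.66, 2.66]. Speed limits (rad/s): [2.57, 2.57, 3.14, 3.14, 3.14, 3.14, 3.14].

### API

Orientations are given as a unit quaternion [x, y, z, w].
In Python, from plant import r, eyes gives the robot as it stands.
- The arm moves only by the tool servo_tool, never from a script. Its argument "deltas" is a list of rows, each an object of numbers: "dx", "dy", "dz": the shift along the tool's x, y, z in units of 60 mm (1.0 is 60 mm); "ax", "ay", "az": the turn, a rotation vector about the tool's x, y, z in units of 6 degrees (1.0 is 6 degrees); "hand": the finger opening in mm, from 0 to 88.1. A call has 1 to 10 rows; each row is the pose to reach, as a shift and turn from the pose commanded when the call began, along the tool's axes at that moment; what a row does not reach only later rows make up. A row lasts 1/8 s, in which the tool goes at most 62.5 mm and 10.7 degrees, less where a joint would pass 70% of its speed; a pose out of reach is approached as far as the arm can. A call with a gripper value outside its range is refused whole. The fingers move at their own pace and stop on an object; "newtons" is the grip in N (left out, the last holds). Time passes only in rows, so rows that repeat a pose let the fingers close. It gives the time, the measured TCP pose, the force and the opening at its end, in the units of the state.
- r.get_state(): the state, without advancing time (a new reading comes with each control period).
- eyes.snapshot(name): name is "side" or "top" or "wrist"; returns (picture, depth): 400x640x3 uint8, red, green, blue; 400x640 float32, m along the optical axis (not along the pixel's ray), 0 where there is no reading.
- eyes.camera_model(name): a dict with "fx", "fy", "cx", "cy" (pixels), "pose" (4x4, takes a point from camera to world coordinates). Camera axes: x right, y up, looking along -z (the intrinsics and any distortion apply to the point x, -y, -z); pixel columns grow to the right and rows downward; lengths in m; the calibration is good to about 2 mm. A picture is of the moment at which its call begins: read the wrist's pose just before it. camera_model takes no time and is no camera call; for the wrist camera it gives the pose at the moment of the call.
- r.finish_job(): hands the job in, once; it reports no verdict.
The state is a dict: "clock": time; "q": joint angles; "qd": joint speeds; "joint_torque": joint torques, N m; "tool_pos": TCP position; "eef_rot": TCP orientation; "contact_force": force on the tool from outside, world axes, zero at the start; "moment": the same for the moment, N m; "opening": opening from 0.0 (shut) to 1.0 (fully open).
Only numpy, scipy, OpenCV 4.12 (cv2) and the standard library are available. Lean on these libraries where they do the work, as an engineer would, in place of code of your own. Each camera call takes 0.05 s, during which the arm holds its last target.

### The job

Inking is finished: slide the cover of the ink pad box fully shut so that the pad stays clean. Then take the paper frame of the printing jig by its steel bar handle, swing it up to its balance point, where it stands upright, without letting it fall over backwards, and finish while still gripping the bar and holding the frame still there, so that a sheet can be clipped on. Leave the jar, the tin and the hand rubbing pad where they are.

Things in the scene. Friction and masses are not known exactly. Their poses are not given: they have to be found in the camera images.
- padbox: Fixed wooden ink pad box, 230 (x) x 110 (y) x 34 mm high, left or right of the jig. Origin: centre of its underside; x along the cover's slide, away from the robot; z up. Open well with grey pad in the far half (x 0 to 100 mm), solid deck in the near half. A flat wooden cover 107 x 84 x 6 mm, its top at z = 33 mm, slides along x between side rails whose tops are at z = 34 mm.
- cover (a joint): How far the sliding cover is open, in m: 0 = fully shut against the far stop (well covered), up to 0.10 = fully drawn back towards the robot (the box's -x). Sliding friction about 1.2 N, it stays where it is left.
- cover_grip (a point): Centre of the upright wooden grip ridge in the middle of the sliding cover; the ridge is 16 mm (box x) x 50 mm (box y) and stands 28 mm above the cover's top, from z = 33 to 61 mm; this point is at z = 49 mm. At x = +50 mm in the box's frame when shut, moves to -x by the joint value.
- jig: Fixed printing jig: plywood base 160 (x) x 200 (y) x 20 mm spanning x -53 to +107 mm, with a dark lino block on it; origin under it on the table, x away from the robot, z up. Its far side carries the hinge of the paper frame.
- hinge_mid (a point): Middle of the paper frame's hinge line, 80 mm beyond the jig's origin (its +x) and 55 mm above the table; the hinge line runs along the jig's y.
- frame (a joint): Paper frame's angle, rad: 0 = flat towards the robot (start), 1.571 = upright = balance point (centre of mass above the hinge), 2.5 = fallen backwards onto its stop. Hinge almost frictionless: let go, it falls one way or the other. Open frame of four wooden slats, 166 mm wide, 12 thick, from the hinge to 125 mm from it; 0.2 to 0.45 kg with its handle.
- bar (a point): Round steel bar of the frame's handle, 10 mm thick, 110 mm long; this point is its middle, y along the bar and the jig's y. 170 mm from the hinge line, in the frame's mid-plane: 55 mm above the table when flat, 225 mm upright. 40 mm gap between bar and frame, nothing beneath the bar, so fingers can straddle it from above. It can turn between the fingers: the hand may keep pointing down.
- jar_mid (a point): Middle of a glass jar with brass cap, 64 mm across, 90 high, standing; leave alone.
- tin_mid (a point): Middle of a green round tin with white lid, 78 mm across, 65 high, standing; leave alone.
- printer_pad_mid (a point): Middle of a wooden hand rubbing pad (round disc 90 mm across with a turned knob on top, 66 high); leave alone.

How it is judged:
By the outcome, as a careful person would: the job done as asked, in the order asked, and still so for the second after the job is handed in, while the arm keeps its last pose, push and grip.
It also fails if it takes over 54 s, if anything falls off the work surface, if the arm or the gripper's body presses on something with over 40 N, if the wrist force passes 120 N, or if a joint passes its speed limit or range.

## Working session

There is one attempt and no reset: what is moved stays moved. The work goes in short steps, Python scripts to look and compute and a tool call to move; the robot and the scene stay as the last step left them, time stands still between calls to the robot, and variables do not carry over. Pictures are saved under pics/ and viewed, and the job is handed in when it is done.

Besides the shell and the picture viewer there is one more tool, called after "Request:" as name([rows], argument=value, ...), one row to a line, values as JSON. servo_tool: Moves the arm, as the interface text tells. Its arguments: {"type":"object","properties":{"deltas":{"type":"array","items":{"type":"object","properties":{"dx":{"type":"number"},"dy":{"type":"number"},"dz":{"type":"number"},"ax":{"type":"number"},"ay":{"type":"number"},"az":{"type":"number"},"hand":{"type":"number"}}}},"newtons":{"type":"number"}},"required":["deltas"]}

```bash
ls; mkdir -p pics
python3 - <<'E'
from plant import r, eyes
import cv2,numpy as np
s=r.get_state();print({k:np.round(v,3) for k,v in s.items()})
for n in("side","top"):
    p,d=eyes.snapshot(n);m=eyes.camera_model(n);print(n,m)
    cv2.imwrite(f"pics/{n}0.png",p[:,:,::-1]);np.save(f"pics/{n}0.npy",d)
E
```

```text
pics
{'clock': np.float64(0.0), 'q': array([ 1.198,  0.69 , -0.195,  1.566,  0.157,  0.902, -0.215]), 'qd': array([-0.001,  0.002,  0.   ,  0.001, -0.001,  0.   ,  0.   ]), 'joint_torque': array([ 2.0000e-03, -5.2756e+01, -1.2660e+00, -1.5343e+01, -5.3000e-02,
        7.0000e-03,  0.0000e+00]), 'tool_pos': array([ 0.247, -0.573,  0.263]), 'eef_rot': array([ 0.979,  0.202, -0.   , -0.001]), 'contact_force': array([0.159, 0.153, 0.227]), 'moment': array([-0.048,  0.057,  0.039]), 'opening': np.float64(1.001)}
side {'fx': 392.8629866678313, 'fy': 392.8629866678313, 'cx': 321.7317549974006, 'cy': 198.45227387254243, 'pose': array([[-0.94291871,  0.17930426, -0.28063194,  0.31413835],
       [-0.33297407, -0.52204789,  0.78523517,  0.87720183],
       [-0.0057073 ,  0.83385609,  0.5519524 ,  0.66196434],
       [ 0.        ,  0.        ,  0.        ,  1.        ]])}
top {'fx': 417.5037581972356, 'fy': 417.5037581972356, 'cx': 321.8287228954973, 'cy': 203.79685173356162, 'pose': array([[ 2.58906860e-02,  9.90820997e-01, -1.32677894e-01,
         4.18530128e-01],
       [-9.99644208e-01,  2.48096356e-02, -9.79489795e-03,
        -4.87393773e-05],
       [-6.41330037e-03,  1.32884284e-01,  9.91110809e-01,
         1.42944495e+00],
       [ 0.00000000e+00,  0.00000000e+00,  0.00000000e+00,
         1.00000000e+00]])}
```

View pics/side0.png

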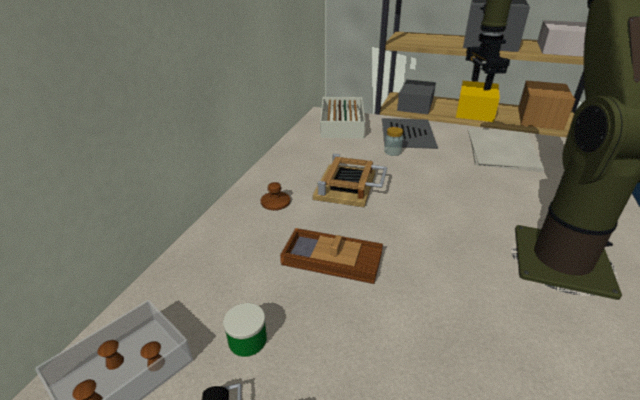

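View pics/top0.png

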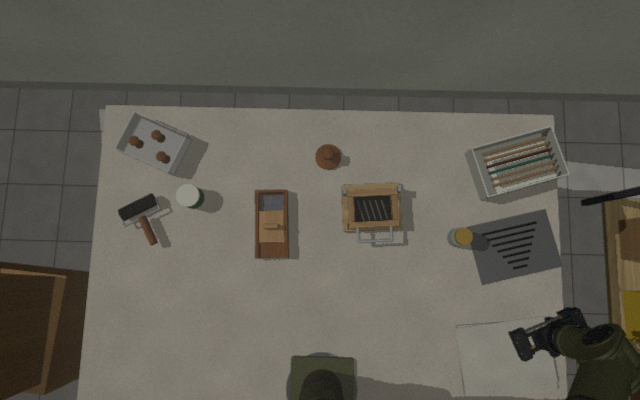

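The top view shows the pad box around (272,224), its grip near (272,226), and the jig around (371,208) with the bar near (376,241). The jar is at (460,237), the rubbing pad at (328,157) and the tin at (190,196). I'll zoom in next.

Run:
```python
import cv2,numpy as np
a=cv2.imread("pics/top0.png");
c=cv2.resize(a[170:270,240:420],None,fx=4.4,fy=4.4,interpolation=cv2.INTER_CUBIC);cv2.imwrite("pics/topz.png",c)
b=cv2.imread("pics/side0.png");
c=cv2.resize(b[145:285,270:400],None,fx=4.2,fy=4.2,interpolation=cv2.INTER_CUBIC);cv2.imwrite("pics/sidez.png",c)
```

```text
(no output)
```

View pics/topz.png

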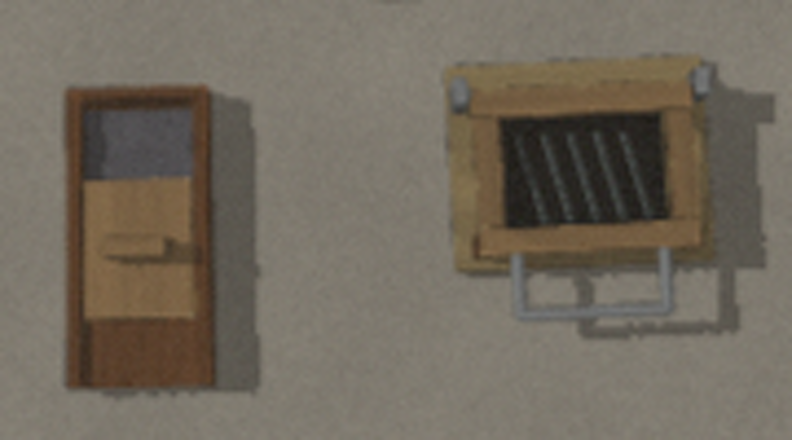

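View pics/sidez.png

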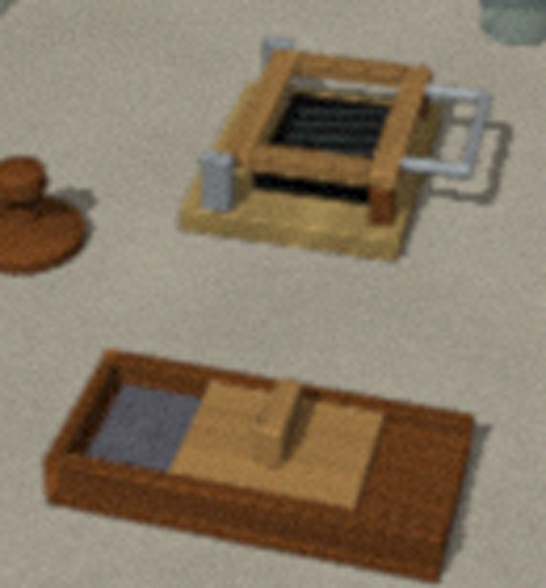

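Zoomed view: box rim corners at (68,88), (210,87), (213,386), (67,386); bar corners at (519,314) and (669,311); grip ridge top spanning (105–167, 235–258). I'll cast these as rays.

```bash
cat > h.py <<'E'
import numpy as np
from plant import r, eyes
import cv2
def ray(n,u,v,m=None):
    m=m or eyes.camera_model(n);P=m["pose"]
    d=np.array([(u-m["cx"])/m["fx"],-(v-m["cy"])/m["fy"],-1.]);return P[:3,3],P[:3,:3]@d
def onz(n,u,v,z,m=None):
    o,d=ray(n,u,v,m);t=(z-o[2])/d[2];return o+t*d
def proj(n,p,m=None):
    m=m or eyes.camera_model(n);P=m["pose"];q=P[:3,:3].T@(np.array(p)-P[:3,3])
    return m["cx"]+m["fx"]*q[0]/-q[2], m["cy"]-m["fy"]*q[1]/-q[2]
E
python3 - <<'E'
from h import *
np.set_printoptions(precision=4,suppress=True)
T=lambda u,v,z:onz("top",240+(u+.5)/4.4-.5,170+(v+.5)/4.4-.5,z)
S=lambda u,v,z:onz("side",270+(u+.5)/4.2-.5,145+(v+.5)/4.2-.5,z)
print("box top cam",*[T(*p,.034) for p in((68,88),(210,87),(213,386),(67,386))])
print("box side",*[S(*p,.034) for p in((108,352),(48,455),(437,563),(472,418))])
print("bar top",T(519,314,.055),T(669,311,.055))
print("bar side",S(472,170,.055),S(487,97,.055))
print("ridge",T(105,246,.061),T(167,246,.061)); print("ridge y mid x",T(136,235,.061),T(136,257,.061))
print("ridge side",S(264,460-30,.061),S(293,382,.061))
print("base corners",*[T(*p,.02) for p in((447,68),(703,58),(712,268),(458,270))])
D=np.load("pics/top0.npy")
for u,v in((510,312),(545,313),(590,313),(640,312),(136,246),(140,215)):
    print(D[int(170+v/4.4),int(240+u/4.4)])
E
```

```text
box top cam [0.6482 0.2413 0.034 ] [0.6517 0.1319 0.034 ] [0.4234 0.1212 0.034 ] [0.4205 0.2313 0.034 ]
box side [0.6513 0.1392 0.034 ] [0.6468 0.2386 0.034 ] [0.4178 0.2495 0.034 ] [0.4254 0.1277 0.034 ]
bar top [ 0.4824 -0.1069  0.055 ] [ 0.4875 -0.2185  0.055 ]
bar side [ 0.4786 -0.1112  0.055 ] [ 0.4902 -0.2184  0.055 ]
ridge [0.5249 0.2034 0.061 ] [0.5261 0.157  0.061 ]
ridge y mid x [0.5337 0.1805 0.061 ] [0.5173 0.1798 0.061 ]
ridge side [0.5276 0.2077 0.061 ] [0.5249 0.1621 0.061 ]
base corners [ 0.6736 -0.0508  0.02  ] [ 0.6864 -0.2498  0.02  ] [ 0.523  -0.2569  0.02  ] [ 0.5165 -0.0623  0.02  ]
1.4280242
1.3620564
1.3652319
1.3612516
1.3773161
1.4070687
```

```bash
cat >> h.py <<'E'
from scipy.spatial.transform import Rotation as R
def goal(*ps):
    """ps: (x,y,z,yawdeg of tool x, tool down). prints delta units from current pose"""
    s=r.get_state();p=s["tool_pos"];Q=R.from_quat(s["eef_rot"])
    for g in ps:
        d=Q.inv().apply(np.array(g[:3])-p)/.06
        G=R.from_euler("z",g[3],degrees=True)*R.from_euler("x",180,degrees=True)
        w=np.degrees((Q.inv()*G).as_rotvec())/6
        print("goal",g,"d",np.round(d,2),"a",np.round(w,2))
def st():
    s=r.get_state();print("t",round(float(s["clock"]),2),"p",np.round(s["tool_pos"],4),"yaw",np.round(np.degrees(np.arctan2(*R.from_quat(s["eef_rot"]).as_matrix()[[1,0],0])),2),"F",np.round(s["contact_force"],2),"M",np.round(s["moment"],2),"op",np.round(s["opening"]*88.1,1),"q",np.round(s["q"],2))
E
python3 -c "
from h import *
st();goal((.42,-.4,.3,2),(.45,-.16,.3,2),(.45,.0,.3,2),(.44,.178,.2,2))"
```

```text
t 0.1 p [ 0.247  -0.5735  0.263 ] yaw 23.31 F [ 0.25 -0.77 -0.23] M [-0.01  0.01 -0.01] op 88.1 q [ 1.2   0.69 -0.19  1.57  0.16  0.9  -0.22]
goal (0.42, -0.4, 0.3, 2) d [ 3.79 -1.52 -0.61] a [-0.02  0.    3.55]
goal (0.45, -0.16, 0.3, 2) d [ 5.83 -4.99 -0.61] a [-0.02  0.    3.55]
goal (0.45, 0.0, 0.3, 2) d [ 6.89 -7.44 -0.61] a [-0.02  0.    3.55]
goal (0.44, 0.178, 0.2, 2) d [  7.91 -10.23   1.07] a [-0.02  0.    3.55]
```

Going over to the jig first, so the wrist camera can look at it from above.

Request:
servo_tool([
  {"dx":0.9,"dy":-0.4,"dz":-0.2,"az":0.5,"hand":0},
  {"dx":1.8,"dy":-0.8,"dz":-0.4,"az":1.0,"hand":0},
  {"dx":2.8,"dy":-1.1,"dz":-0.6,"az":1.8,"hand":0},
  {"dx":3.8,"dy":-1.5,"dz":-0.6,"az":2.6,"hand":0},
  {"dx":4.3,"dy":-2.3,"dz":-0.6,"az":3.55,"hand":0},
  {"dx":4.8,"dy":-3.2,"dz":-0.6,"az":3.55,"hand":0},
  {"dx":5.3,"dy":-4.1,"dz":-0.6,"az":3.55,"hand":0},
  {"dx":5.7,"dy":-4.8,"dz":-0.6,"az":3.55,"hand":0},
  {"dx":5.7,"dy":-4.8,"dz":-0.6,"az":3.55,"hand":0},
])

```text
schema error: expected keys dx, dy, dz, ax, ay, az, hand
```

Run:
```python
from h import *
import pickle
st();m=eyes.camera_model("wrist");p,d=eyes.snapshot("wrist");cv2.imwrite("pics/w1.png",p[:,:,::-1]);np.save("pics/w1.npy",d);pickle.dump(m,open("pics/w1.pkl","wb"));print(m)
```

```text
t 0.1 p [ 0.247  -0.5735  0.263 ] yaw 23.31 F [ 0.25 -0.77 -0.23] M [-0.01  0.01 -0.01] op 88.1 q [ 1.2   0.69 -0.19  1.57  0.16  0.9  -0.22]
{'fx': 300.5012035541908, 'fy': 300.5012035541908, 'cx': 318.35821091210823, 'cy': 197.45579548470448, 'pose': array([[ 0.39619283,  0.86910471,  0.296122  ,  0.32396963],
       [-0.91816563,  0.37564094,  0.12595934, -0.54063124],
       [-0.00176369, -0.32179324,  0.94680832,  0.38374048],
       [ 0.        ,  0.        ,  0.        ,  1.        ]])}
```

View pics/w1.png

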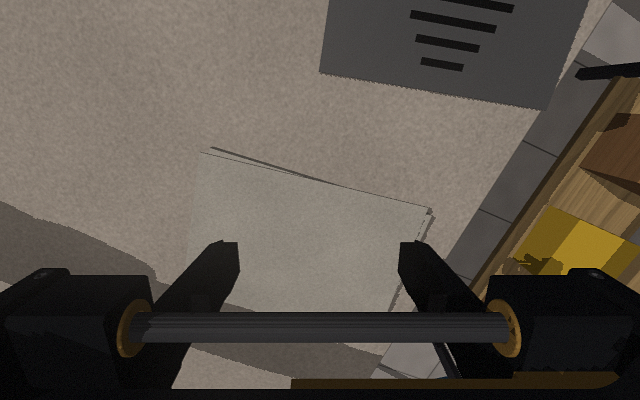

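The call was refused because every key is required, so the arm hasn't moved. The wrist picture shows only the table and the fingers. Repeating with all keys.

Request:
servo_tool([
  {"dx":0.9,"dy":-0.4,"dz":-0.2,"ax":0,"ay":0,"az":0.5,"hand":0},
  {"dx":1.8,"dy":-0.8,"dz":-0.4,"ax":0,"ay":0,"az":1.0,"hand":0},
  {"dx":2.8,"dy":-1.1,"dz":-0.6,"ax":0,"ay":0,"az":1.8,"hand":0},
  {"dx":3.8,"dy":-1.5,"dz":-0.6,"ax":0,"ay":0,"az":2.6,"hand":0},
  {"dx":4.3,"dy":-2.3,"dz":-0.6,"ax":0,"ay":0,"az":3.55,"hand":0},
  {"dx":4.8,"dy":-3.2,"dz":-0.6,"ax":0,"ay":0,"az":3.55,"hand":0},
  {"dx":5.3,"dy":-4.1,"dz":-0.6,"ax":0,"ay":0,"az":3.55,"hand":0},
  {"dx":5.7,"dy":-4.8,"dz":-0.6,"ax":0,"ay":0,"az":3.55,"hand":0},
  {"dx":5.7,"dy":-4.8,"dz":-0.6,"ax":0,"ay":0,"az":3.55,"hand":0},
])

```text
clock: 1.27
tool_pos: [0.4481, -0.1697, 0.2998]
eef_rot: [1.0, 0.022, -0.0, -0.001]
contact_force: [-0.8, -0.9, -0.5]
opening: 0.01
```

Run:
```python
from h import *
import pickle
st();m=eyes.camera_model("wrist");p,d=eyes.snapshot("wrist");cv2.imwrite("pics/w2.png",p[:,:,::-1]);np.save("pics/w2.npy",d);pickle.dump(m,open("pics/w2.pkl","wb"))
goal((.46,.0,.26,2),(.43,.17,.2,2.2),(.46,.178,.1,2.2),(.475,.178,.066,2.2))
```

```text
t 1.27 p [ 0.4481 -0.1697  0.2998] yaw 2.49 F [-0.76 -0.86 -0.48] M [-0.06  0.02  0.02] op 0.9 q [ 0.32  0.45 -0.08  1.95  0.05  0.75 -1.31]
goal (0.46, 0.0, 0.26, 2) d [ 0.32 -2.87  0.66] a [-0.    0.    0.04]
goal (0.43, 0.17, 0.2, 2.2) d [-0.07 -5.72  1.66] a [-0.    0.    0.01]
goal (0.46, 0.178, 0.1, 2.2) d [ 0.43 -5.83  3.33] a [-0.    0.    0.01]
goal (0.475, 0.178, 0.066, 2.2) d [ 0.68 -5.82  3.9 ] a [-0.    0.    0.01]
```

View pics/w2.png

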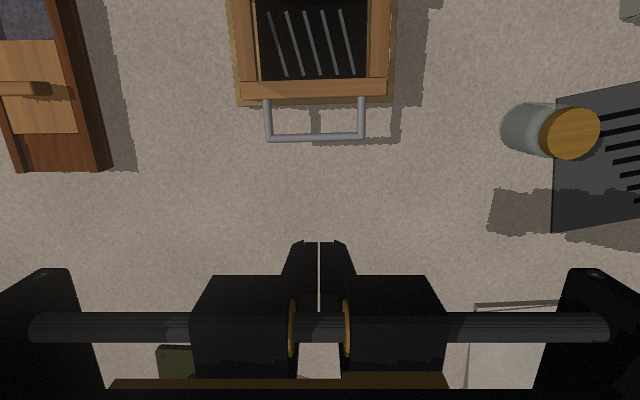

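The wrist view shows the bar from (267,138) to (364,136), the frame's near edge at (238,98)–(388,94), the jar at (550,131), and the box on the left. Casting the bar, then moving to the box.

Run:
```python
from h import *
import pickle
m=pickle.load(open("pics/w2.pkl","rb"))
a=cv2.imread("pics/w2.png");hsv=cv2.cvtColor(a,cv2.COLOR_BGR2HSV)
roi=a[125:150,255:375].astype(int)
# bar centre row per column by bluish-grey mask (b>r)
for c in range(272,364,10):
    col=a[125:150,c].astype(int);print(c,np.where(col[:,0]-col[:,2]>3)[0]+125)
for p in((267,138.5),(364,136.5)):print(onz("w",*p,.055,m))
```

```text
272 []
282 []
292 []
302 []
312 []
322 []
332 []
342 []
352 []
362 []
[ 0.47972787 -0.10597276  0.055     ]
[ 0.48726573 -0.22245896  0.055     ]
```

Request:
servo_tool([
  {"dx":0.1,"dy":-0.8,"dz":0.1,"ax":0,"ay":0,"az":0,"hand":0},
  {"dx":0.1,"dy":-1.7,"dz":0.3,"ax":0,"ay":0,"az":0,"hand":0},
  {"dx":0.1,"dy":-2.6,"dz":0.6,"ax":0,"ay":0,"az":0,"hand":0},
  {"dx":0.1,"dy":-3.5,"dz":0.9,"ax":0,"ay":0,"az":0,"hand":0},
  {"dx":0,"dy":-4.4,"dz":1.3,"ax":0,"ay":0,"az":0,"hand":0},
  {"dx":0,"dy":-5.2,"dz":1.6,"ax":0,"ay":0,"az":0,"hand":0},
  {"dx":0,"dy":-5.7,"dz":1.8,"ax":0,"ay":0,"az":0,"hand":0},
  {"dx":0,"dy":-5.7,"dz":1.8,"ax":0,"ay":0,"az":0,"hand":0},
])

```text
clock: 2.33
tool_pos: [0.4359, 0.1685, 0.1908]
eef_rot: [1.0, 0.019, -0.0, 0.0]
contact_force: [1.0, -0.1, 0.2]
opening: 0.008
```

Run:
```python
from h import *
import pickle
st();m=eyes.camera_model("wrist");p,d=eyes.snapshot("wrist");cv2.imwrite("pics/w3.png",p[:,:,::-1]);pickle.dump(m,open("pics/w3.pkl","wb"))
goal((.46,.178,.12,2.2),(.475,.178,.066,2.2))
```

```text
t 2.33 p [0.4359 0.1685 0.1908] yaw 2.15 F [ 1.04 -0.12  0.17] M [-0.08  0.01  0.01] op 0.7 q [-0.46  0.62 -0.02  2.11  0.02  0.42 -2.03]
goal (0.46, 0.178, 0.12, 2.2) d [ 0.41 -0.18  1.19] a [ 0.01  0.   -0.04]
goal (0.475, 0.178, 0.066, 2.2) d [ 0.66 -0.17  2.09] a [ 0.01  0.   -0.04]
```

View pics/w3.png

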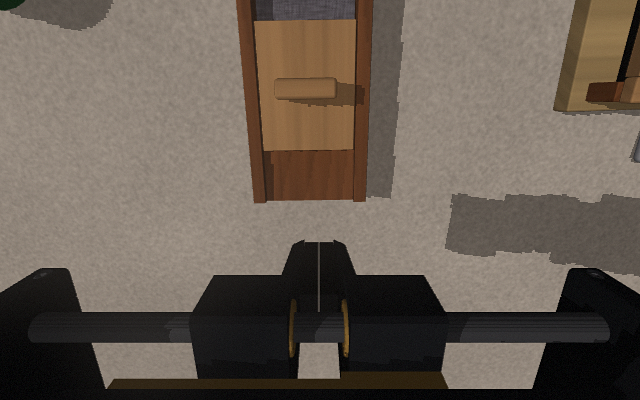

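The wrist view shows the ridge at (275–336, 78–98) and the cover spanning rows 20–150, with part of the pad uncovered. The box is at yaw ≈2°. Lowering behind the ridge.

Request:
servo_tool([
  {"dx":0.2,"dy":-0.1,"dz":0.6,"ax":0,"ay":0,"az":0,"hand":0},
  {"dx":0.4,"dy":-0.17,"dz":1.2,"ax":0,"ay":0,"az":0,"hand":0},
  {"dx":0.55,"dy":-0.17,"dz":1.7,"ax":0,"ay":0,"az":0,"hand":0},
  {"dx":0.66,"dy":-0.17,"dz":2.08,"ax":0,"ay":0,"az":0,"hand":0},
  {"dx":0.66,"dy":-0.17,"dz":2.08,"ax":0,"ay":0,"az":0,"hand":0},
])

```text
clock: 3.0
tool_pos: [0.4753, 0.176, 0.0662]
eef_rot: [1.0, 0.015, -0.001, 0.001]
contact_force: [-0.1, -0.2, -0.3]
opening: 0.006
```

Run:
```python
from h import *
import pickle
m=pickle.load(open("pics/w3.pkl","rb"))
print("ridge",onz("w",275,87,.061,m),onz("w",336,87,.061,m),"near",onz("w",305,98,.061,m))
print("box near",onz("w",253,203,.034,m),onz("w",366,201,.034,m))
st()
p,d=eyes.snapshot("wrist");cv2.imwrite("pics/w4.png",p[:,:,::-1])
```

```text
ridge [0.52430537 0.2056413  0.061     ] [0.52611437 0.1579319  0.061     ] near [0.51702267 0.18198511 0.061     ]
box near [0.41696664 0.23182004 0.034     ] [0.42324506 0.12114911 0.034     ]
t 3.0 p [0.4753 0.176  0.0662] yaw 1.77 F [-0.07 -0.17 -0.3 ] M [ 0.04  0.02 -0.02] op 0.5 q [-0.44  0.88 -0.01  2.05  0.04  0.21 -2.02]
```

View pics/w4.png

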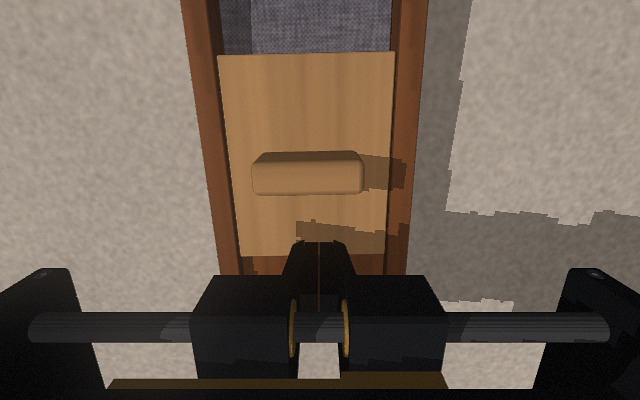

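The fingers at column 318 sit behind the ridge (252–363, 152–195) and slightly right of its middle. Pushing forward along the box's axis.

Request:
servo_tool([
  {"dx":0.2,"dy":-0.06,"dz":0,"ax":0,"ay":0,"az":0,"hand":0},
  {"dx":0.4,"dy":-0.06,"dz":0,"ax":0,"ay":0,"az":0,"hand":0},
  {"dx":0.55,"dy":-0.06,"dz":0,"ax":0,"ay":0,"az":0,"hand":0},
  {"dx":0.7,"dy":-0.07,"dz":0,"ax":0,"ay":0,"az":0,"hand":0},
  {"dx":0.85,"dy":-0.07,"dz":0,"ax":0,"ay":0,"az":0,"hand":0},
  {"dx":1.0,"dy":-0.07,"dz":0,"ax":0,"ay":0,"az":0,"hand":0},
  {"dx":1.12,"dy":-0.08,"dz":0,"ax":0,"ay":0,"az":0,"hand":0},
  {"dx":1.24,"dy":-0.08,"dz":0,"ax":0,"ay":0,"az":0,"hand":0},
  {"dx":1.36,"dy":-0.08,"dz":0,"ax":0,"ay":0,"az":0,"hand":0},
  {"dx":1.42,"dy":-0.08,"dz":0,"ax":0,"ay":0,"az":0,"hand":0},
])

```text
clock: 4.3
tool_pos: [0.5601, 0.187, 0.0668]
eef_rot: [1.0, 0.017, 0.0, -0.0]
contact_force: [-1.3, -0.2, 0.7]
opening: 0.005
```

Run:
```python
from h import *
st()
p,d=eyes.snapshot("wrist");cv2.imwrite("pics/w5.png",p[:,:,::-1])
```

```text
t 4.3 p [0.5601 0.187  0.0668] yaw 2.0 F [-1.27 -0.23  0.67] M [-0.04  0.28  0.02] op 0.4 q [-0.39  0.93 -0.02  1.8   0.05  0.41 -1.98]
```

View pics/w5.png

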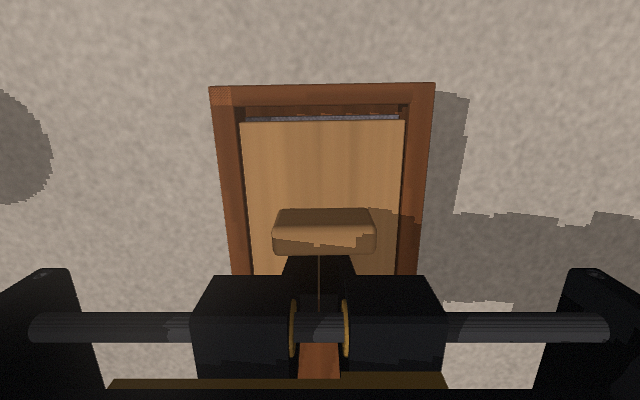

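Only a sliver of pad is left, at row 118. I'll keep pushing slowly until the stop.

Request:
servo_tool([
  {"dx":0.05,"dy":0,"dz":0,"ax":0,"ay":0,"az":0,"hand":0},
  {"dx":0.1,"dy":0,"dz":0,"ax":0,"ay":0,"az":0,"hand":0},
  {"dx":0.14,"dy":0,"dz":0,"ax":0,"ay":0,"az":0,"hand":0},
  {"dx":0.17,"dy":0,"dz":0,"ax":0,"ay":0,"az":0,"hand":0},
  {"dx":0.17,"dy":0,"dz":0,"ax":0,"ay":0,"az":0,"hand":0},
])

```text
clock: 4.97
tool_pos: [0.5667, 0.1874, 0.0668]
eef_rot: [1.0, 0.018, -0.003, 0.001]
contact_force: [-7.2, 0.1, 5.8]
opening: 0.007
```

Run:
```python
from h import *
st()
p,d=eyes.snapshot("wrist");cv2.imwrite("pics/w6.png",p[:,:,::-1])
```

```text
t 4.97 p [0.5667 0.1874 0.0668] yaw 2.08 F [-7.22  0.07  5.81] M [0.07 1.48 0.13] op 0.6 q [-0.38  0.93 -0.03  1.78  0.05  0.44 -1.98]
```

View pics/w6.png

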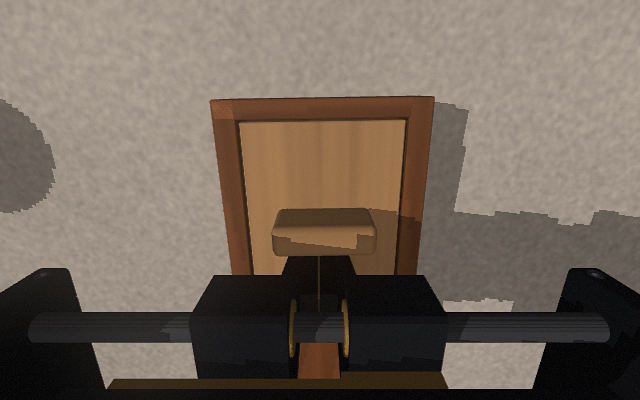

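The cover now meets the far edge with no pad showing, and the force rose to 7 N, so it is at the stop. Backing off, then lifting away.

Request:
servo_tool([
  {"dx":-0.2,"dy":0,"dz":0,"ax":0,"ay":0,"az":0,"hand":0},
  {"dx":-0.5,"dy":0,"dz":-0.1,"ax":0,"ay":0,"az":0,"hand":0},
  {"dx":-0.7,"dy":0,"dz":-0.8,"ax":0,"ay":0,"az":0,"hand":0},
  {"dx":-0.9,"dy":0,"dz":-1.6,"ax":0,"ay":0,"az":-1,"hand":0},
  {"dx":-1.0,"dy":0.4,"dz":-2.4,"ax":0,"ay":0,"az":-2,"hand":0},
  {"dx":-1.0,"dy":1.0,"dz":-2.8,"ax":0,"ay":0,"az":-3.5,"hand":30},
  {"dx":-1.0,"dy":1.8,"dz":-2.8,"ax":0,"ay":0,"az":-5,"hand":36},
  {"dx":-1.0,"dy":2.6,"dz":-2.8,"ax":0,"ay":0,"az":-6.5,"hand":36},
  {"dx":-1.0,"dy":3.4,"dz":-2.8,"ax":0,"ay":0,"az":-8,"hand":36},
  {"dx":-1.0,"dy":4.2,"dz":-2.8,"ax":0,"ay":0,"az":-9.5,"hand":36},
])

```text
clock: 6.28
tool_pos: [0.5192, -0.0683, 0.2352]
eef_rot: [0.869, 0.495, 0.001, 0.001]
contact_force: [-0.1, 0.1, 0.7]
opening: 0.41
```

Run:
```python
from h import *
import pickle
st()
m=pickle.load(open("pics/w2.pkl","rb"))
for z in (.05,.055,.06): print(onz("w",315.5,137.5,z,m))
p,d=eyes.snapshot("top");cv2.imwrite("pics/t2.png",cv2.resize(p[170:270,240:420,::-1],None,fx=4.4,fy=4.4,interpolation=cv2.INTER_CUBIC))
goal((.484,-.163,.2,93.2),(.484,-.163,.12,93.2))
```

```text
t 6.28 p [ 0.5192 -0.0683  0.2352] yaw 59.28 F [-0.11  0.11  0.69] M [-0.01 -0.1  -0.03] op 36.1 q [ 0.28  0.62 -0.39  1.9   0.35  0.69 -0.85]
[ 0.48284305 -0.16426943  0.05      ]
[ 0.48350219 -0.16429919  0.055     ]
[ 0.48416134 -0.16432896  0.06      ]
goal (0.484, -0.163, 0.2, 93.2) d [-1.5   0.24  0.59] a [ 0.02  0.06 -5.72]
goal (0.484, -0.163, 0.12, 93.2) d [-1.5   0.23  1.92] a [ 0.02  0.06 -5.72]
```

View pics/t2.png

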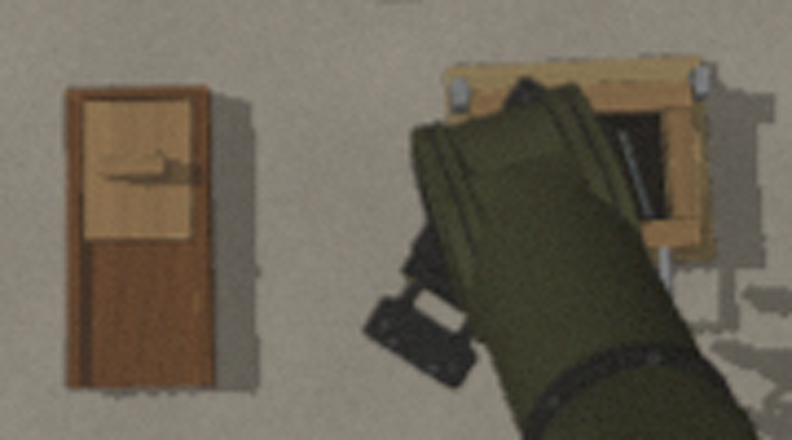

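The top view shows the cover fully shut and the well hidden. Now over the bar, turning to yaw ≈93°.

Request:
servo_tool([
  {"dx":-0.3,"dy":0.05,"dz":0.1,"ax":0,"ay":0,"az":-1.3,"hand":36},
  {"dx":-0.7,"dy":0.12,"dz":0.3,"ax":0,"ay":0,"az":-2.8,"hand":36},
  {"dx":-1.1,"dy":0.2,"dz":0.5,"ax":0,"ay":0,"az":-4.3,"hand":36},
  {"dx":-1.5,"dy":0.24,"dz":0.6,"ax":0,"ay":0,"az":-5.7,"hand":36},
  {"dx":-1.5,"dy":0.24,"dz":0.6,"ax":0,"ay":0,"az":-5.7,"hand":36},
  {"dx":-1.5,"dy":0.24,"dz":0.6,"ax":0,"ay":0,"az":-5.7,"hand":36},
])

```text
clock: 7.08
tool_pos: [0.4857, -0.1501, 0.1994]
eef_rot: [0.688, 0.726, 0.001, 0.0]
contact_force: [0.2, 0.7, 0.3]
opening: 0.409
```

Run:
```python
from h import *
import pickle
st()
m=eyes.camera_model("wrist");p,d=eyes.snapshot("wrist");cv2.imwrite("pics/w7.png",p[:,:,::-1]);pickle.dump(m,open("pics/w7.pkl","wb"))
print(proj("w",(.484,-.163,.055),m))
goal((.484,-.163,.12,93.2),(.484,-.163,.061,93.2))
```

```text
t 7.08 p [ 0.4857 -0.1501  0.1994] yaw 93.1 F [0.25 0.66 0.33] M [ 0.01 -0.11 -0.05] op 36.0 q [ 0.54  0.68 -0.53  1.97  0.56  0.64 -0.31]
(np.float64(315.7743488375578), np.float64(204.26165068723762))
goal (0.484, -0.163, 0.12, 93.2) d [-0.22 -0.05  1.32] a [ 0.02 -0.   -0.  ]
goal (0.484, -0.163, 0.061, 93.2) d [-0.22 -0.05  2.31] a [ 0.02 -0.   -0.  ]
```

View pics/w7.png

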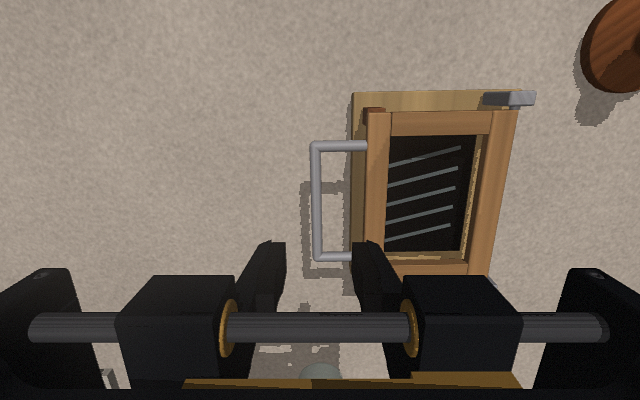

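The bar runs from (315,147) to (318,257), centred between the fingers, and the predicted point (316,204) lies on it. I'll compute the bar and jig yaw, then go lower.

Run:
```python
from h import *
import pickle
m=pickle.load(open("pics/w7.pkl","rb"))
a=cv2.imread("pics/w7.png");g=cv2.GaussianBlur(cv2.cvtColor(a,cv2.COLOR_BGR2GRAY),(3,3),0).astype(int)
for v in range(155,250,15): print(v,a[v,308:328].astype(int).tolist()[::3] if v==155 else g[v,306:330])
A=onz("w",315.5,147,.055,m);B=onz("w",318,257,.055,m);d=A-B
print(A,B,(A+B)/2,np.linalg.norm(d),"yaw",np.degrees(np.arctan2(-d[0],d[1])))
A=onz("w",391,112,.061,m);B=onz("w",384,262,.061,m);d=A-B;print("slat",np.degrees(np.arctan2(-d[0],d[1])))
A=onz("w",517,112,.061,m);B=onz("w",493,278,.061,m);d=A-B;print("far slat",np.degrees(np.arctan2(-d[0],d[1])))
```

```text
155 [[140, 154, 167], [113, 113, 116], [146, 146, 149], [134, 132, 136], [101, 102, 108], [146, 161, 171], [142, 155, 167]]
170 [160 160 158 140 113 108 122 135 141 138 135 133 126 112 109 127 147 153
 153 153 153 155 154 152]
185 [106 107 105  99  92 100 116 131 139 139 136 134 129 116 100  94  99 103
 103 103 103 104 103 103]
200 [103 105 119 142 133 106 107 124 135 138 136 134 131 120 109 118 144 157
 157 156 156 157 158 157]
215 [101 101 104 121 133 117 106 117 132 138 137 134 133 125 111 116 141 153
 152 154 157 157 156 153]
230 [105 105 110 128 149 137 109 109 125 134 136 135 133 127 114 111 131 153
 158 155 154 154 151 146]
245 [104 102 102 108 125 129 110 105 120 130 134 135 134 130 118 109 122 144
 152 151 152 153 152 151]
[ 0.48097559 -0.10936739  0.055     ] [ 0.48912408 -0.21886212  0.055     ] [ 0.48504983 -0.16411476  0.055     ] 0.10979751505769786 yaw 4.256051746833869
slat 4.79849146568609
far slat 6.686440983951926
```

Request:
servo_tool([
  {"dx":-0.1,"dy":-0.03,"dz":0.4,"ax":0,"ay":0,"az":0,"hand":36},
  {"dx":-0.22,"dy":-0.05,"dz":0.8,"ax":0,"ay":0,"az":0,"hand":36},
  {"dx":-0.22,"dy":-0.05,"dz":1.2,"ax":0,"ay":0,"az":0,"hand":36},
  {"dx":-0.22,"dy":-0.05,"dz":1.3,"ax":0,"ay":0,"az":0,"hand":36},
  {"dx":-0.22,"dy":-0.05,"dz":1.3,"ax":0,"ay":0,"az":0,"hand":36},
])

```text
clock: 7.75
tool_pos: [0.4831, -0.1636, 0.1213]
eef_rot: [0.687, 0.727, 0.0, 0.0]
contact_force: [0.5, -0.4, 0.5]
opening: 0.408
```

Run:
```python
from h import *
import pickle
st()
m=eyes.camera_model("wrist");p,d=eyes.snapshot("wrist");cv2.imwrite("pics/w8.png",p[:,:,::-1]);pickle.dump(m,open("pics/w8.pkl","wb"))
print(proj("w",(.484,-.163,.055),m))
goal((.484,-.163,.061,93.2),(.484,-.163,.061,94))
```

```text
t 7.75 p [ 0.4831 -0.1636  0.1213] yaw 93.26 F [ 0.5  -0.37  0.46] M [-0.05 -0.03 -0.05] op 35.9 q [ 0.48  0.8  -0.41  2.02  0.69  0.46 -0.39]
(np.float64(320.0574900246105), np.float64(225.08846650292278))
goal (0.484, -0.163, 0.061, 93.2) d [0.01 0.01 1.01] a [0.01 0.   0.01]
goal (0.484, -0.163, 0.061, 94) d [0.01 0.01 1.01] a [ 0.01  0.   -0.13]
```

View pics/w8.png

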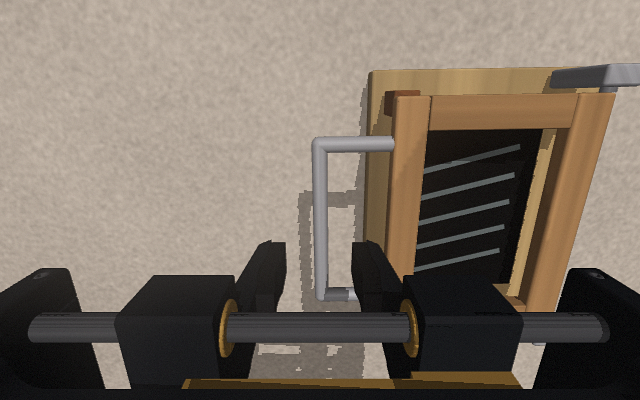

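The bar at (319,145)–(323,293) is still centred, with clearance to the frame on the right. Descending and turning by 1°.

Request:
servo_tool([
  {"dx":0,"dy":0.01,"dz":0.35,"ax":0,"ay":0,"az":-0.15,"hand":36},
  {"dx":0,"dy":0.02,"dz":0.7,"ax":0,"ay":0,"az":-0.15,"hand":36},
  {"dx":0,"dy":0.02,"dz":1.0,"ax":0,"ay":0,"az":-0.15,"hand":36},
  {"dx":0,"dy":0.02,"dz":1.0,"ax":0,"ay":0,"az":-0.15,"hand":36},
  {"dx":0,"dy":0.02,"dz":1.0,"ax":0,"ay":0,"az":-0.15,"hand":36},
])

```text
clock: 8.43
tool_pos: [0.4844, -0.1645, 0.0619]
eef_rot: [0.681, 0.732, 0.0, 0.001]
contact_force: [0.6, -0.6, 0.4]
opening: 0.409
```

Run:
```python
from h import *
st()
p,d=eyes.snapshot("wrist");cv2.imwrite("pics/w9.png",p[:,:,::-1])
```

```text
t 8.43 p [ 0.4844 -0.1645  0.0619] yaw 94.1 F [ 0.62 -0.56  0.37] M [-0.03 -0.08 -0.01] op 36.0 q [ 0.41  0.9  -0.29  2.04  0.8   0.31 -0.47]
```

View pics/w9.png

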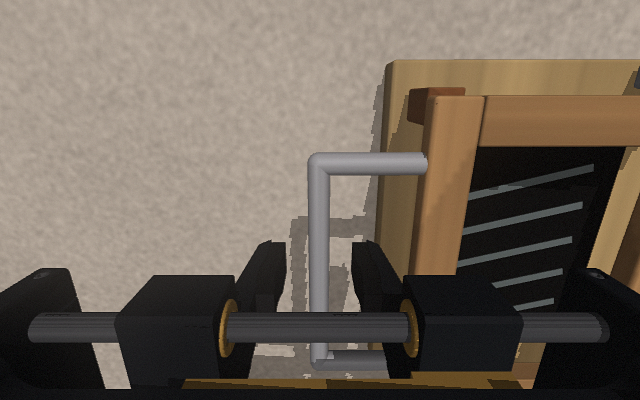

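The bar lies midway between the fingers at column ≈319. Closing on it.

Request:
servo_tool([
  {"dx":0,"dy":0,"dz":0,"ax":0,"ay":0,"az":0,"hand":15},
  {"dx":0,"dy":0,"dz":0,"ax":0,"ay":0,"az":0,"hand":6},
  {"dx":0,"dy":0,"dz":0,"ax":0,"ay":0,"az":0,"hand":4},
  {"dx":0,"dy":0,"dz":0,"ax":0,"ay":0,"az":0,"hand":4},
  {"dx":0,"dy":0,"dz":0,"ax":0,"ay":0,"az":0,"hand":4},
  {"dx":0,"dy":0,"dz":0,"ax":0,"ay":0,"az":0,"hand":4},
  {"dx":0,"dy":0,"dz":0,"ax":0,"ay":0,"az":0,"hand":4},
], newtons=22)

```text
clock: 9.35
tool_pos: [0.4845, -0.1645, 0.0612]
eef_rot: [0.681, 0.732, 0.001, 0.001]
contact_force: [2.5, -0.0, 4.3]
opening: 0.098
```

Run:
```python
from h import *
st()
p,d=eyes.snapshot("wrist");cv2.imwrite("pics/w10.png",p[:,:,::-1])
s=r.get_state();Q=R.from_quat(s["eef_rot"]);p0=s["tool_pos"]
y=np.radians(4.2)
for a in range(0,91,5):
    t=np.radians(a);f=.17*(1-np.cos(t))
    w=np.array([f*np.cos(y),f*np.sin(y),.17*np.sin(t)])
    print(a,np.round(Q.inv().apply(w)/.06,3),np.round(p0+w,4))
```

```text
t 9.35 p [ 0.4845 -0.1645  0.0612] yaw 94.11 F [ 2.45 -0.05  4.32] M [-0.14 -0.65 -0.02] op 8.6 q [ 0.41  0.9  -0.28  2.03  0.8   0.31 -0.47]
0 [0. 0. 0.] [ 0.4845 -0.1645  0.0612]
5 [-0.     0.011 -0.247] [ 0.4851 -0.1644  0.076 ]
10 [-0.     0.044 -0.492] [ 0.4871 -0.1643  0.0907]
15 [-0.     0.098 -0.733] [ 0.4903 -0.1641  0.1052]
20 [ 0.     0.173 -0.969] [ 0.4947 -0.1637  0.1193]
25 [ 0.     0.267 -1.197] [ 0.5004 -0.1633  0.133 ]
30 [ 0.     0.382 -1.416] [ 0.5072 -0.1628  0.1462]
35 [ 0.     0.515 -1.624] [ 0.5152 -0.1622  0.1587]
40 [ 1.00e-03  6.66e-01 -1.82e+00] [ 0.5242 -0.1616  0.1705]
45 [ 1.000e-03  8.330e-01 -2.002e+00] [ 0.5342 -0.1608  0.1814]
50 [ 1.000e-03  1.016e+00 -2.169e+00] [ 0.5451 -0.16    0.1914]
55 [ 1.000e-03  1.212e+00 -2.319e+00] [ 0.5568 -0.1592  0.2004]
60 [ 2.000e-03  1.421e+00 -2.451e+00] [ 0.5693 -0.1583  0.2084]
65 [ 2.000e-03  1.640e+00 -2.565e+00] [ 0.5824 -0.1573  0.2153]
70 [ 2.000e-03  1.869e+00 -2.659e+00] [ 0.5961 -0.1563  0.2209]
75 [ 0.003  2.105 -2.733] [ 0.6102 -0.1553  0.2254]
80 [ 0.003  2.346 -2.786] [ 0.6246 -0.1542  0.2286]
85 [ 0.003  2.591 -2.818] [ 0.6393 -0.1531  0.2305]
90 [ 0.004  2.838 -2.829] [ 0.654  -0.152   0.2312]
```

View pics/w10.png

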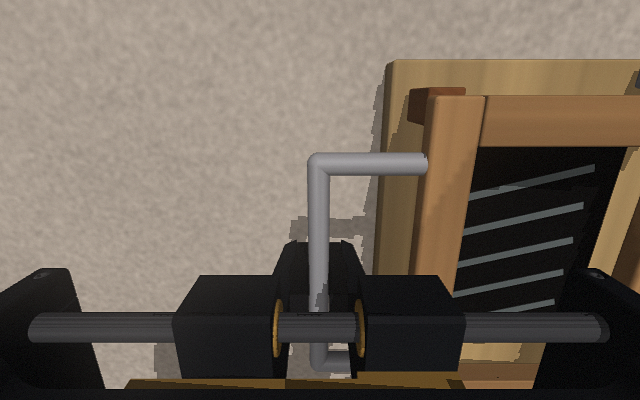

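The bar is held (opening 8.6 mm) and the fingers clear the frame. Swinging up along the arc to 40°.

Request:
servo_tool([
  {"dx":0,"dy":0.002,"dz":-0.1,"ax":0,"ay":0,"az":0,"hand":4},
  {"dx":0,"dy":0.011,"dz":-0.247,"ax":0,"ay":0,"az":0,"hand":4},
  {"dx":0,"dy":0.044,"dz":-0.492,"ax":0,"ay":0,"az":0,"hand":4},
  {"dx":0,"dy":0.098,"dz":-0.733,"ax":0,"ay":0,"az":0,"hand":4},
  {"dx":0,"dy":0.173,"dz":-0.969,"ax":0,"ay":0,"az":0,"hand":4},
  {"dx":0,"dy":0.267,"dz":-1.197,"ax":0,"ay":0,"az":0,"hand":4},
  {"dx":0,"dy":0.382,"dz":-1.416,"ax":0,"ay":0,"az":0,"hand":4},
  {"dx":0,"dy":0.515,"dz":-1.624,"ax":0,"ay":0,"az":0,"hand":4},
  {"dx":0,"dy":0.666,"dz":-1.82,"ax":0,"ay":0,"az":0,"hand":4},
  {"dx":0,"dy":0.666,"dz":-1.82,"ax":0,"ay":0,"az":0,"hand":4},
])

```text
clock: 10.65
tool_pos: [0.5265, -0.1614, 0.1703]
eef_rot: [0.681, 0.732, 0.003, 0.002]
contact_force: [10.8, -1.2, -12.1]
opening: 0.085
```

Run:
```python
from h import *
st()
p,d=eyes.snapshot("side");cv2.imwrite("pics/s2.png",cv2.resize(p[100:260,240:420,::-1],None,fx=3.5,fy=3.5,interpolation=cv2.INTER_CUBIC))
s=r.get_state();Q=R.from_quat(s["eef_rot"]);p0=s["tool_pos"]
y=np.radians(4.2);h=np.array([.4845,-.1645,.0612])+.17*np.array([np.cos(y),np.sin(y),0])
d=p0-h;print("radius",np.hypot(np.hypot(*d[:2]),d[2]),"ang",np.degrees(np.arctan2(d[2],np.hypot(*d[:2]))))
for a in range(40,91,5):
    t=np.radians(a);w=h+.17*np.array([-np.cos(t)*np.cos(y),-np.cos(t)*np.sin(y),np.sin(t)])
    print(a,np.round(Q.inv().apply(w-p0)/.06,3))
```

```text
t 10.65 p [ 0.5265 -0.1614  0.1703] yaw 94.13 F [ 10.77  -1.24 -12.1 ] M [-0.19 -2.12  0.01] op 7.5 q [ 0.52  0.77 -0.52  1.87  0.6   0.66 -0.29]
radius 0.1680703646486685 ang 40.274163315679246
40 [-0.    -0.033 -0.011]
45 [ 0.     0.135 -0.192]
50 [ 0.001  0.318 -0.358]
55 [ 0.001  0.515 -0.507]
60 [ 0.001  0.724 -0.639]
65 [ 0.002  0.944 -0.752]
70 [ 0.002  1.173 -0.845]
75 [ 0.002  1.409 -0.918]
80 [ 0.003  1.651 -0.97 ]
85 [ 0.003  1.896 -1.001]
90 [ 0.003  2.143 -1.011]
```

View pics/s2.png

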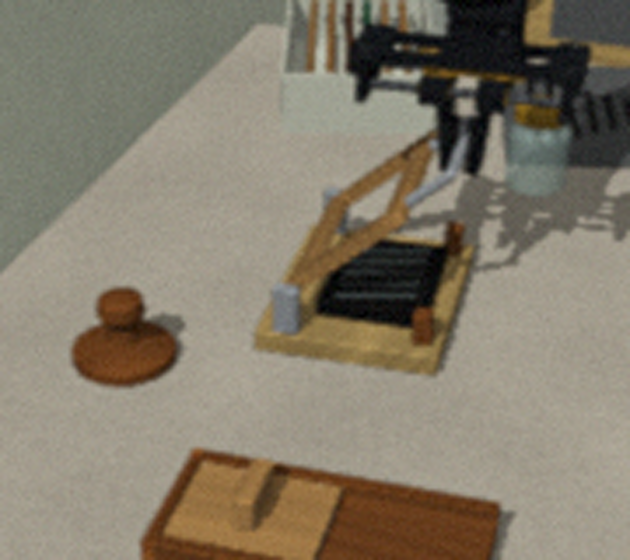

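At about 40° the wrist feels +10.8 N in x and −12 N in z, a pull toward the hinge, so my arc is about 3 mm too high. I'll lower it by 3 mm (0.048 units) and go on to 70°.

Request:
servo_tool([
  {"dx":0,"dy":0.0,"dz":0.04,"ax":0,"ay":0,"az":0,"hand":4},
  {"dx":0,"dy":0.168,"dz":-0.133,"ax":0,"ay":0,"az":0,"hand":4},
  {"dx":0,"dy":0.351,"dz":-0.299,"ax":0,"ay":0,"az":0,"hand":4},
  {"dx":0,"dy":0.548,"dz":-0.448,"ax":0,"ay":0,"az":0,"hand":4},
  {"dx":0,"dy":0.757,"dz":-0.58,"ax":0,"ay":0,"az":0,"hand":4},
  {"dx":0,"dy":0.977,"dz":-0.693,"ax":0,"ay":0,"az":0,"hand":4},
  {"dx":0,"dy":1.1,"dz":-0.745,"ax":0,"ay":0,"az":0,"hand":4},
  {"dx":0,"dy":1.206,"dz":-0.786,"ax":0,"ay":0,"az":0,"hand":4},
  {"dx":0,"dy":1.206,"dz":-0.786,"ax":0,"ay":0,"az":0,"hand":4},
])

```text
clock: 11.82
tool_pos: [0.5948, -0.1565, 0.2154]
eef_rot: [0.681, 0.732, -0.001, -0.001]
contact_force: [4.8, -0.4, -18.3]
opening: 0.081
```

Run:
```python
from h import *
st()
p,d=eyes.snapshot("side");cv2.imwrite("pics/s3.png",cv2.resize(p[100:260,240:420,::-1],None,fx=3.5,fy=3.5,interpolation=cv2.INTER_CUBIC))
s=r.get_state();p0=s["tool_pos"]
y=np.radians(4.2);h=np.array([.4845,-.1645,.0583])+.17*np.array([np.cos(y),np.sin(y),0])
d=p0-h;print("radius",np.hypot(np.hypot(*d[:2]),d[2]),"ang",np.degrees(np.arctan2(d[2],np.hypot(*d[:2]))))
```

```text
t 11.82 p [ 0.5948 -0.1565  0.2154] yaw 94.12 F [  4.85  -0.43 -18.25] M [-0.1  -0.93  0.07] op 7.1 q [ 0.49  0.78 -0.57  1.63  0.51  0.88 -0.21]
radius 0.16796837511308285 ang 69.18865177000448
```

View pics/s3.png

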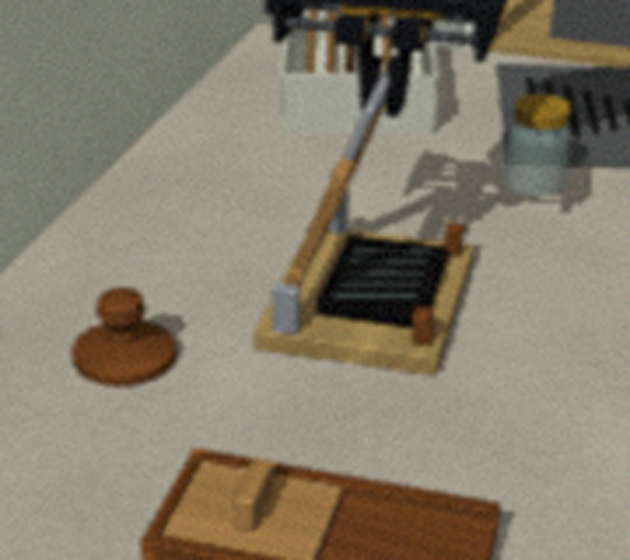

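Still an 18 N pull toward the hinge at 69°, and the frame is correctly clamped. I'll lower the arc by another 3 mm and approach upright slowly, stopping at about 86° first.

Request:
servo_tool([
  {"dx":0,"dy":0.0,"dz":0.05,"ax":0,"ay":0,"az":0,"hand":4},
  {"dx":0,"dy":0.12,"dz":0.01,"ax":0,"ay":0,"az":0,"hand":4},
  {"dx":0,"dy":0.236,"dz":-0.023,"ax":0,"ay":0,"az":0,"hand":4},
  {"dx":0,"dy":0.36,"dz":-0.052,"ax":0,"ay":0,"az":0,"hand":4},
  {"dx":0,"dy":0.478,"dz":-0.075,"ax":0,"ay":0,"az":0,"hand":4},
  {"dx":0,"dy":0.6,"dz":-0.093,"ax":0,"ay":0,"az":0,"hand":4},
  {"dx":0,"dy":0.7,"dz":-0.104,"ax":0,"ay":0,"az":0,"hand":4},
  {"dx":0,"dy":0.77,"dz":-0.109,"ax":0,"ay":0,"az":0,"hand":4},
  {"dx":0,"dy":0.77,"dz":-0.109,"ax":0,"ay":0,"az":0,"hand":4},
])

```text
clock: 13.0
tool_pos: [0.6423, -0.153, 0.224]
eef_rot: [0.681, 0.732, 0.0, 0.0]
contact_force: [-1.3, -0.6, 3.7]
opening: 0.077
```

Run:
```python
from h import *
st()
for n in("side","top"):
    p,d=eyes.snapshot(n);cv2.imwrite(f"pics/{n}4.png",p[:,:,::-1])
p=cv2.imread("pics/side4.png");cv2.imwrite("pics/s4.png",cv2.resize(p[80:220,290:410],None,fx=4.2,fy=4.2,interpolation=cv2.INTER_CUBIC))
```

```text
t 13.0 p [ 0.6423 -0.153   0.224 ] yaw 94.11 F [-1.27 -0.58  3.66] M [-0.04  0.19  0.01] op 6.8 q [ 0.45  0.83 -0.57  1.48  0.5   0.98 -0.18]
```

View pics/s4.png

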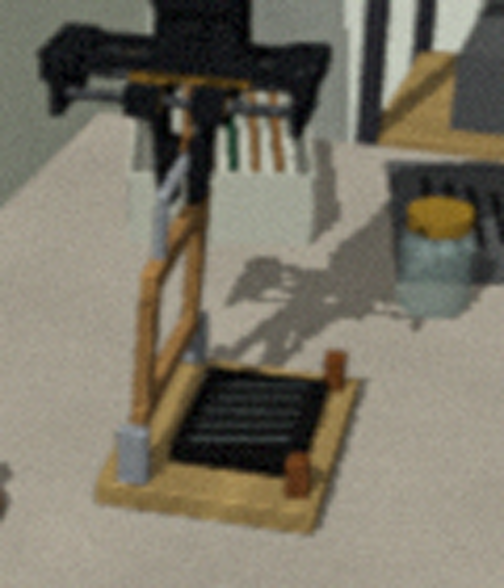

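The side view shows the frame nearly upright with the fingers at the bar. The TCP height (0.224) is lower than expected for a bar 6 mm ahead of it, so I'll check the frame's angle and the bar's seat from the images.

Run:
```python
from h import *
import pickle
m=eyes.camera_model("wrist");p,d=eyes.snapshot("wrist");cv2.imwrite("pics/w11.png",p[:,:,::-1]);pickle.dump(m,open("pics/w11.pkl","wb"))
t=r.get_state()["tool_pos"]
for o in(0,-.006,.006): print(o,proj("w",t+[0,.05,o],m),proj("side",t+[0,.05,o]),proj("side",t+[0,0.009,-.025]))
```

```text
0 (np.float64(327.55765176764726), np.float64(181.57149229908487)) (np.float64(328.82703038342504), np.float64(125.36852231420855)) (np.float64(333.25798206108306), np.float64(128.10234235297847))
-0.006 (np.float64(327.1507194303569), np.float64(177.83259277172147)) (np.float64(328.8179547667342), np.float64(127.36318009792174)) (np.float64(333.25798206108306), np.float64(128.10234235297847))
0.006 (np.float64(328.0032370170703), np.float64(185.6655352782229)) (np.float64(328.8361606410239), np.float64(123.36185543884365)) (np.float64(333.25798206108306), np.float64(128.10234235297847))
```

View pics/w11.png

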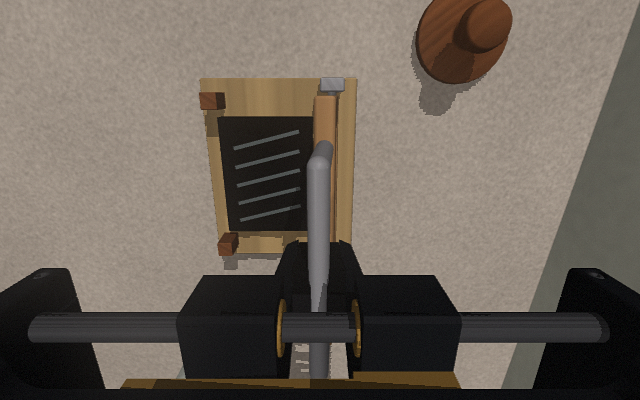

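The wrist view shows the bar running down column ≈319 between the fingers, with the frame nearly edge-on beneath it. I'll use the wrist depth for the bar height and compare it with the picture from just after the grip.

Run:
```python
from h import *
st()
m=eyes.camera_model("wrist");p,D=eyes.snapshot("wrist")
def pt(u,v):
    d=D[v,u];q=np.array([(u-m["cx"])/m["fx"]*d,-(v-m["cy"])/m["fy"]*d,-d]);return m["pose"][:3,:3]@q+m["pose"][:3,3]
for v in (165,175,190,205,220,235): 
    row=[pt(u,v) for u in range(309,330,2)]; row=np.array(row); k=row[:,2].argmax(); print(v,"bar top z",np.round(row[:,2],3),"x",np.round(row[[0,-1],0],4))
for v in (100,110,120,130): print("slat",v,[np.round(pt(u,v),3) for u in (318,326,333)])
s,D2=eyes.snapshot("side")
```

```text
t 13.15 p [ 0.6418 -0.1531  0.224 ] yaw 94.11 F [-0.35  0.39  2.43] M [-0.03  0.12  0.02] op 6.4 q [ 0.45  0.83 -0.57  1.48  0.5   0.98 -0.18]
165 bar top z [0.228 0.228 0.228 0.228 0.23  0.229 0.229 0.229 0.227 0.226 0.227] x [0.6336 0.6416]
175 bar top z [0.227 0.229 0.23  0.23  0.228 0.229 0.228 0.228 0.229 0.229 0.227] x [0.6339 0.6419]
190 bar top z [0.228 0.228 0.229 0.229 0.228 0.23  0.229 0.23  0.228 0.229 0.227] x [0.6343 0.6425]
205 bar top z [0.229 0.228 0.228 0.229 0.229 0.23  0.229 0.229 0.228 0.227 0.226] x [0.6347 0.6431]
220 bar top z [0.227 0.228 0.229 0.23  0.23  0.23  0.229 0.229 0.228 0.226 0.226] x [0.6351 0.6436]
235 bar top z [0.228 0.227 0.23  0.229 0.229 0.229 0.229 0.229 0.228 0.228 0.226] x [0.6355 0.6442]
slat 100 [array([ 0.635, -0.072,  0.18 ]), array([ 0.64 , -0.071,  0.18 ]), array([ 0.643, -0.071,  0.18 ])]
slat 110 [array([ 0.636, -0.077,  0.179]), array([ 0.64 , -0.076,  0.179]), array([ 0.644, -0.076,  0.18 ])]
slat 120 [array([ 0.636, -0.082,  0.179]), array([ 0.64 , -0.081,  0.181]), array([ 0.644, -0.081,  0.179])]
slat 130 [array([ 0.637, -0.087,  0.179]), array([ 0.641, -0.087,  0.18 ]), array([ 0.645, -0.086,  0.179])]
```

Depth puts the bar centre at z ≈ 0.2245 and the slat's edge at z ≈ 0.18, x ≈ 0.645. Both fit 85.6–85.9°, and the bar is still well inside the pads. Moving the last ~12 mm slowly.

Request:
servo_tool([
  {"dx":0,"dy":0.04,"dz":-0.002,"ax":0,"ay":0,"az":0,"hand":4},
  {"dx":0,"dy":0.08,"dz":-0.004,"ax":0,"ay":0,"az":0,"hand":4},
  {"dx":0,"dy":0.12,"dz":-0.006,"ax":0,"ay":0,"az":0,"hand":4},
  {"dx":0,"dy":0.15,"dz":-0.007,"ax":0,"ay":0,"az":0,"hand":4},
  {"dx":0,"dy":0.18,"dz":-0.007,"ax":0,"ay":0,"az":0,"hand":4},
  {"dx":0,"dy":0.2,"dz":-0.007,"ax":0,"ay":0,"az":0,"hand":4},
  {"dx":0,"dy":0.2,"dz":-0.007,"ax":0,"ay":0,"az":0,"hand":4},
  {"dx":0,"dy":0.2,"dz":-0.007,"ax":0,"ay":0,"az":0,"hand":4},
  {"dx":0,"dy":0.2,"dz":-0.007,"ax":0,"ay":0,"az":0,"hand":4},
  {"dx":0,"dy":0.2,"dz":-0.007,"ax":0,"ay":0,"az":0,"hand":4},
])

```text
clock: 14.5
tool_pos: [0.6537, -0.1522, 0.2242]
eef_rot: [0.681, 0.732, -0.0, -0.0]
contact_force: [-0.8, 0.8, 2.9]
opening: 0.075
```

Run:
```python
from h import *
st()
m=eyes.camera_model("wrist");p,D=eyes.snapshot("wrist");cv2.imwrite("pics/w12.png",p[:,:,::-1]);np.save("pics/w12.npy",D)
import pickle;pickle.dump(m,open("pics/w12.pkl","wb"))
for k in range(3): p,d=eyes.snapshot("side");st()
cv2.imwrite("pics/s5.png",cv2.resize(p[80:220,290:410,::-1],None,fx=4.2,fy=4.2,interpolation=cv2.INTER_CUBIC))
```

```text
t 14.5 p [ 0.6537 -0.1522  0.2242] yaw 94.11 F [-0.75  0.81  2.89] M [0.09 0.13 0.05] op 6.6 q [ 0.44  0.84 -0.57  1.44  0.5   1.   -0.17]
t 14.6 p [ 0.6537 -0.1522  0.2241] yaw 94.11 F [-0.98  0.23  1.42] M [0.05 0.16 0.03] op 6.7 q [ 0.44  0.84 -0.57  1.44  0.5   1.   -0.17]
t 14.65 p [ 0.6537 -0.1522  0.2241] yaw 94.11 F [-0.83  0.75  2.18] M [ 0.14  0.16 -0.04] op 6.8 q [ 0.44  0.84 -0.57  1.44  0.5   1.   -0.17]
t 14.7 p [ 0.6537 -0.1522  0.2242] yaw 94.11 F [-0.47  0.85  1.52] M [ 0.07  0.13 -0.02] op 6.4 q [ 0.44  0.84 -0.57  1.44  0.5   1.   -0.17]
```

View pics/w12.png

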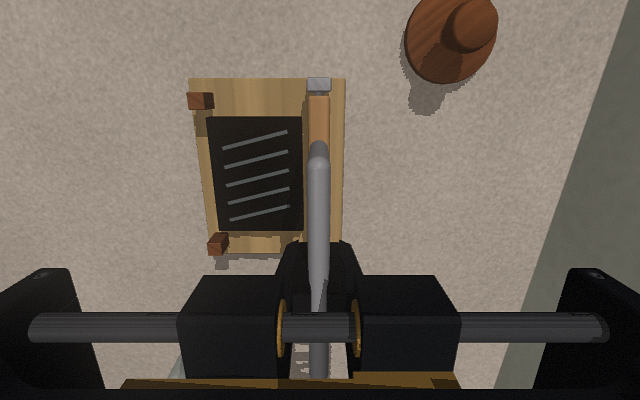

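View pics/s5.png

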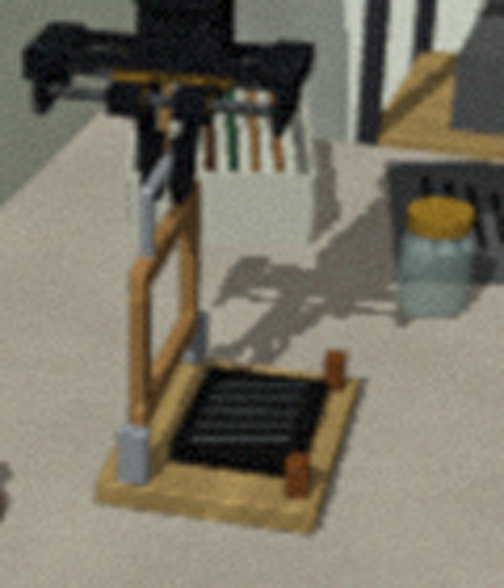

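In the wrist view the bar (col 319), the slat edge (309–329) and the hinge post (307–331) line up on one column through the camera's centre, so the frame is upright. The side view agrees. One last check of the other objects and the cover.

Run:
```python
from h import *
p,d=eyes.snapshot("top");cv2.imwrite("pics/t6.png",p[:,:,::-1]);p=p[:,:,::-1]
a=cv2.imread("pics/top0.png")
for n,(x0,y0,x1,y1) in dict(tin=(170,180,210,212),pad=(310,140,345,172),jar=(445,222,474,252)).items():
    print(n,np.abs(a[y0:y1,x0:x1].astype(int)-p[y0:y1,x0:x1]).mean())
st()
cv2.imwrite("pics/t6z.png",cv2.resize(p[120:270,170:490],None,fx=2.4,fy=2.4,interpolation=cv2.INTER_CUBIC))
```

```text
tin 14.111197916666667
pad 10.95029761904762
jar 33.6367816091954
t 14.75 p [ 0.6537 -0.1522  0.2241] yaw 94.12 F [-0.31  1.19  1.21] M [0.08 0.17 0.01] op 6.2 q [ 0.44  0.84 -0.57  1.44  0.5   1.   -0.17]
```

View pics/t6z.png

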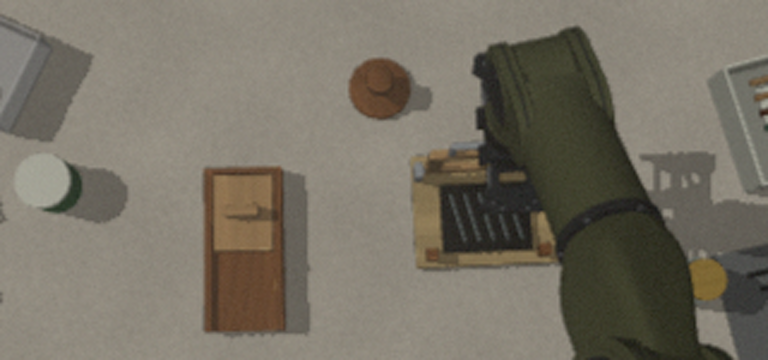

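The cover is shut. The tin, rubbing pad and jar (cap at original pixel ≈(464,237)) are where they were; the jar's image difference comes from the arm's shadow and overlap. Handing in.

```bash
python3 -c "
from h import *
print(r.finish_job());st()"
```

```text
the job is handed in; nothing more can be done
None
the job is handed in; nothing more can be done
```

I slid the ink pad cover shut, then swung the paper frame up by its bar to its balance point. I handed in with the bar still gripped and the frame still, at about 14.8 s of the 54 s allowed.

**Cover:** I pushed it with closed fingers until it hit the far stop, where the push force rose to 7 N. The wrist and top pictures show no pad left uncovered.

**Frame:** In the wrist view the bar, slat edge and hinge post line up on one vertical column. By the bar's position the angle is about 90°, give or take 1°. The arm was still, with forces of roughly 1–3 N.

**Other objects:** The tin and rubbing pad look unmoved. The jar was partly hidden and shaded by the arm, so its image difference was high, but its cap was where it started.

**Checks that disagreed:**
- **Arc radius:** My first arc was slightly too large and pulled on the hinge with up to about 19 N, well below the limits. I corrected it on the way up.
- **Bar position:** The bar ended up about 6–7 mm deeper between the pads than where I gripped it, still well inside them.
- **Finger opening:** It reads about 6.5 mm on a 10 mm bar and fell from 8.6 mm during the swing. I did not find out why, but the pictures show the bar between the fingers.

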